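Tighten the bench press to the first click

TASK

A notebook with a freshly glued spine lies in the small bench press. Turn the press's lever clockwise (seen from above) until the screw is tight and its torque clutch clicks over, stop at that first click so that the notebook is not overtightened, and let go without turning the lever back. Leave the things around the press where they are.

Things in the scene. Friction and masses are not known exactly. Their poses are not given: they have to be found in the camera images.
- press: small bench press fixed to the table: wooden base 220 x 220 x 16 mm, on it a notebook and a platen, two steel posts 95 mm left and right of the middle, a grey crosshead (42 x 220 mm) across them, its top 110 mm above the table, post nuts to 121 mm. Origin: centre of the base's underside; x points away from the lever's side, y along the crosshead to the left, z up
- press_axis (a point): point on the screw's vertical axis at the top face of the crosshead, 110 mm above the table. On it stand a dark round collar (84 mm across), which turns with the screw and has two small pips on the side away from the lever, and the lever's steel hub (52 mm across) with a pointer over the pips: over the first pip before the click, over the second after it. Hub and its brass stud top out at 142 mm
- lever_knob (a point): centre of the round upright black knob (20 mm across, 130 to 170 mm above the table) at the end of the flat steel lever (14 mm wide, 122 to 130 mm high), 110 mm from the vertical axis through press_axis; this point is 150.5 mm high. The knob starts on the side of the press nearest the robot; tightening swings it clockwise from above, past the near side to the left
- screw (a joint): turn of the press screw in rad, growing as it is tightened (clockwise from above). Starts between 0.05 and 0.75, turns with an even friction of about 0.6 N m (5 to 6 N at the knob) and stops dead at 1.1, where the notebook is clamped. It stays where it is left, but turning the lever back loosens it
- lever (a joint): slip of the clutch in rad: how far the lever has turned clockwise on the screw's collar. 0 until the screw is tight. Then the lever holds until it is pushed with about 1.2 N m (11 N at the knob), gives way with falling resistance, and past 0.175 snaps on by itself to its end at 0.25 (8 mm more at the knob): that is the click, and it stays there when let go
- tape_electrical: bystander: small black roll of tape, 62 mm across, 19 mm tall, lying flat; origin at the centre of its underside
- tape_masking: bystander: larger beige roll of tape, 100 mm across, 25 mm tall, lying flat; origin at the centre of its underside
- glue_tube: bystander: white glue tube, 126 mm long, 25 mm tall; origin under its middle
- driver_green: bystander: screwdriver with a green handle, 168 mm long, 21 mm thick; origin under its middle
- flush_cutters: bystander: small cutters with red handles, 128 mm long, 12 mm tall; origin under their middle
- squeeze (a joint): overtightening in rad, 0 at the start. It grows only if the lever is pushed on after the click, when the screw yields at about 2.0 N m (18 N at the knob); it does not come back. The lever's direction turns by screw + lever + squeeze
- lamp_head (a point): middle of the desk lamp's black shade (135 mm across, from 345 to 405 mm above the table), which hangs over the right part of the grey mat and stays where it is: keep the arm and gripper clear of it and of its arm, which runs from there to the right and back past the robot

How it is judged:
By the outcome, as a careful person would: the job done as asked, in the order asked, and still so for the second after the job is handed in, with the robot touching nothing.
It also fails if it takes over 45 s, if anything falls off the work surface, if the arm or the gripper's body presses on something with over 40 N, if the wrist force passes 120 N, or if a joint passes its speed limit or range.

ROBOT

A 6-joint arm with a two-finger parallel gripper is mounted at the origin on the work surface; the furniture and walls round the work are solid. World frame = base frame: x ahead of the robot, y to its left, z up, the work surface at z = 0. Lengths are in m, angles in rad, forces in N, time in s.
With the tool pointing down it reaches from about 0.375 to 0.825 m from the base axis. Payload 5.5 kg.
Tool frame: the origin (TCP) lies midway between the tips of the shut fingers; the grasp point (between the pads) lies 19 mm behind it; z points along the fingers, y is the line along which they close (so a half turn about z gives the same grasp; the last joint's range is limited). The gripper opens to 85 mm and grips with 20 to 120 N. Pads are 22 mm wide; open, the fingers measure 114 mm over their backs; the gripper's body (76 mm by 85 mm) begins 54 mm behind the grasp point. The pads swing forward as they close: fully open they stand 13 mm farther back than shut.
Start: joints at [1.114, 0.314, -0.047, 1.21, 0, 1.571], TCP at [0.265, 0.538, 0.231] pointing down, gripper open.
Joint ranges: [-2.67, 2.67], [-0.69, 1.73], [-1.03, 1.25], [-2.08, 2.16], [-1.42, 1.45], [-3.14, 3.14]. Speed limits (rad/s): [2.39, 2.39, 3.01, 3.14, 3.14, 3.14].

INTERFACE

Orientations are given as a unit quaternion [x, y, z, w].
In Python, from workcell import r, imaging, job_done gives the robot as it stands. The module is installed in compiled form; this text tells all that it offers.
- The arm moves only by the tool drive_tool, never from a script. Its argument "targets" is a list of rows, each an object with "slide": the shift along the tool's x, y, z each as a share of 0.03 m, from -1 to 1, a list of three; "yaw": the turn about the tool's z as a share of 0.12 rad, from -1 to 1. A call has 1 to 8 rows; each row shifts and turns the commanded pose from where the row before left it, along the tool's axes as they then stand; what a row does not reach is not made up. A row lasts 1/10 s, in which the tool goes at most 50 mm and 8.59 degrees, less where a joint would pass 70% of its speed; a pose out of reach is approached as far as the arm can. A call with a number of a shift or a turn outside -1 to 1 is refused whole. A call with a gripper value outside its range is refused whole. "grip" is the closure, from -1 (fully open) to 1 (shut), so that 0 is half open, set as the call begins (left out, the last holds). The fingers move at their own pace and stop on an object; "squeeze" is the grip in N (left out, the last holds). Time passes only in rows, so rows that do not move let the fingers close. It gives the time, the measured TCP pose, the force, the opening and the grip force at its end, in the units of the state.
- r.sense(): the state, without advancing time (a new reading comes with each control period).
- imaging.get_image(name): name is "side" or "top" or "wrist"; returns a dict with "color" (420x560x3 uint8, red, green, blue), "camera_matrix" (3x3 intrinsics, pixels), "dist_coeffs" ([k1, k2, p1, p2, k3] as OpenCV has them; the pictures are not rectified), "cam_to_world" (4x4, takes a point from camera to world coordinates). Camera axes: x right, y down, z forward; pixel columns grow to the right and rows downward; lengths in m; the calibration is good to about 2 mm. A picture is of the moment at which its call begins. There is no depth.
- job_done(): hands the job in; it is judged then, once.
The state is a dict: "time_s": time; "q": joint angles; "joint_velocities": joint speeds; "effort": joint torques, N m; "position": TCP position; "tool_rot": TCP orientation; "ft_force": force on the tool from outside, world axes, zero at the start; "ft_torque": the same for the moment, N m; "finger_gap": opening from 0.0 (shut) to 1.0 (fully open); "grip_force": force on a finger pad.
Only numpy, scipy, OpenCV 4.12 (cv2) and the standard library are available. Lean on these libraries where they do the work, as an engineer would, in place of code of your own. Each camera call takes 0.05 s, during which the arm holds its last target. There are 200 camera calls.

## Working session

There is one attempt and no reset: what is moved stays moved. The work goes in short steps, Python scripts to look and compute and a tool call to move; the robot and the scene stay as the last step left them, time stands still between calls to the robot, and variables do not carry over. Pictures are saved under pics/ and viewed, at most 10 in all, crops included, and the job is handed in when it is done.

Besides the shell and the picture viewer there is one more tool, called after "Emit:" by a JSON object that holds its "op" and its "data", one argument or row to a line. drive_tool: Moves the arm, as the interface text tells. Shift numbers are shares of 0.03 m and turn numbers shares of 0.12 rad, none past 1 either way. Its arguments: {"type":"object","properties":{"targets":{"type":"array","items":{"type":"object","properties":{"slide":{"type":"array","items":{"type":"number"}},"yaw":{"type":"number"}}}},"grip":{"type":"number"},"squeeze":{"type":"number"}},"required":["targets"]}

```bash
mkdir -p pics; cat > h.py <<'E'
import cv2,numpy as np
from workcell import r,imaging
def shot(n,f):
    d=imaging.get_image(n);cv2.imwrite(f'pics/{f}.png',d['color'][:,:,::-1]);np.savez(f'pics/{f}.npz',**d);return d
def ray(d,u,v):
    p=cv2.undistortPoints(np.array([[[u,v]]],float),np.array(d['camera_matrix']),np.array(d['dist_coeffs']))[0,0]
    T=np.array(d['cam_to_world']);k=T[:3,:3]@[p[0],p[1],1];return T[:3,3],k/np.linalg.norm(k)
def onz(d,u,v,z):
    o,k=ray(d,u,v);return o+k*(z-o[2])/k[2]
def tri(*rs):
    A=0;b=0
    for o,k in rs:
        P=np.eye(3)-np.outer(k,k);A=A+P;b=b+P@o
    return np.linalg.solve(A,b)
E
python3 - <<'E'
from h import *
a=shot('top','top0');b=shot('side','side0')
cv2.imwrite('pics/both0.png',cv2.resize(np.hstack([a['color'],b['color']])[:,:,::-1],(800,300)))
for d in(a,b):print(np.round(d['cam_to_world'],3))
s=r.sense();print(s)
E
```

```text
[[ 0.017 -0.985  0.173  0.303]
 [-1.    -0.014  0.018  0.114]
 [-0.015 -0.174 -0.985  1.419]
 [ 0.     0.     0.     1.   ]]
[[-0.999 -0.001  0.032  0.507]
 [-0.026  0.624 -0.781  0.977]
 [-0.019 -0.781 -0.624  0.89 ]
 [ 0.     0.     0.     1.   ]]
{'time_s': 0.1, 'q': array([ 1.11402158e+00,  3.14161519e-01, -4.79904285e-02,  1.21020316e+00,
        6.08093126e-06,  1.57079879e+00]), 'joint_velocities': array([-3.53768814e-04, -1.54478422e-03,  3.05337461e-04,  3.49796361e-05,
        1.45850941e-03, -6.67035670e-04]), 'effort': array([ 1.05313342e-03, -5.40765560e+01,  3.40542340e+01,  1.11282381e-02,
        4.67521966e-05,  1.79980447e-05]), 'position': array([0.26439838, 0.53801398, 0.23051209]), 'tool_rot': array([ 2.26408201e-01,  9.74032196e-01, -7.58463161e-04, -1.79419961e-04]), 'ft_force': array([ 0.80955227, -0.69946571,  0.27426654]), 'ft_torque': array([ 0.03627717,  0.02248051, -0.01720221]), 'grip_force': 0.0, 'finger_gap': 0.998671119116055}
```

View pics/top0.png

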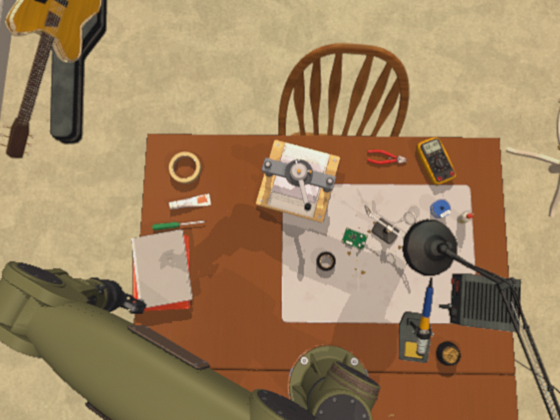

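View pics/side0.png

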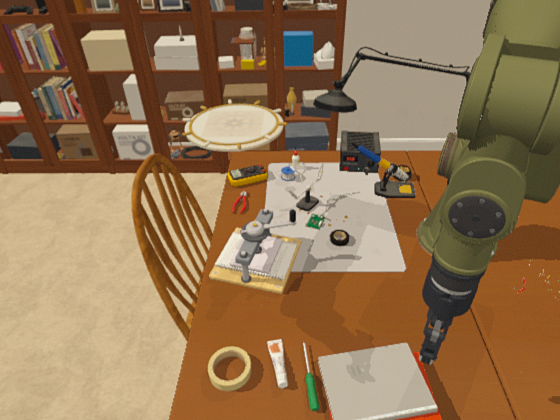

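The top view shows the press hub near (299,171) and the knob near (307,207). In the side view the knob is near (292,215) and the hub near (254,230).

```bash
python3 - <<'E'
from h import *
a=dict(np.load('pics/top0.npz'));b=dict(np.load('pics/side0.npz'))
def blob(d,u,v,w,t=60):
    g=d['color'].max(2)[v-w:v+w,u-w:u+w];n,l,s,c=cv2.connectedComponentsWithStats((g<t).astype(np.uint8))
    for i in range(1,n):
        if s[i,4]>8:print(c[i]+[u-w,v-w],s[i])
blob(a,307,207,14);print();blob(b,292,215,14)
ra=ray(a,307,207);rb=ray(b,292.5,215)
print(tri(ra,rb),onz(a,307,207,.17),onz(b,292.5,215,.1505))
print('hub',onz(a,299,171,.142),tri(ray(a,299,171),ray(b,254,228)))
A=cv2.resize(a['color'][130:230,240:360],None,fx=4,fy=4,interpolation=cv2.INTER_CUBIC)
B=cv2.resize(b['color'][190:290,200:310],None,fx=4,fy=4,interpolation=cv2.INTER_CUBIC)
cv2.imwrite('pics/c.png',cv2.resize(np.hstack([A,B])[:,:,::-1],(800,348)))
E
```

```text
[307.15384615 206.46153846] [12 11  5  6 26]

[301.72727273 207.90909091] [20  5  8  4 11]
[292.1509434  215.60377358] [12  9  5 12 53]
[0.5131562  0.07229492 0.15465408] [0.50952579 0.07293797 0.17      ] [0.51426191 0.06681758 0.1505    ]
hub [0.61948953 0.09604215 0.142     ] [0.62334526 0.09582932 0.126367  ]
```

View pics/c.png

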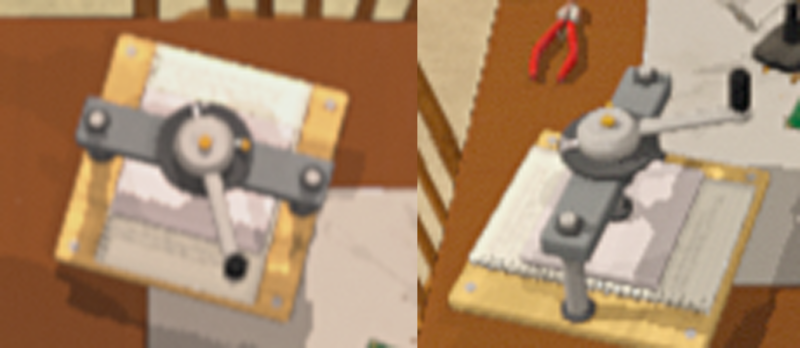

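Knob is near (0.512, 0.072) and the axis near (0.620, 0.096). I'll turn the tool so that its y lies along the tightening tangent, then go above the knob.

Emit:
{"op": "drive_tool", "data": {
  "targets": [
    {"yaw": -1},
    {"yaw": -1},
    {"yaw": -1},
    {"yaw": -1},
    {"yaw": -1},
    {"yaw": -0.62},
    {"slide": [-0.28,-1,0]},
    {"slide": [-0.28,-1,0]}
  ],
  "grip": 0,
  "squeeze": 30
}}

```text
schema error: expected keys slide, yaw
```

Emit:
{"op": "drive_tool", "data": {
  "targets": [
    {"slide": [-0.28,-1,0]},
    {"slide": [-0.28,-1,0]},
    {"slide": [-0.28,-1,0]},
    {"slide": [-0.28,-1,0]},
    {"slide": [-0.28,-1,0]},
    {"slide": [-0.28,-1,0]},
    {"slide": [-0.28,-1,0]},
    {"slide": [-0.28,-1,0]}
  ]
}}

```text
schema error: expected keys slide, yaw
```

Emit:
{"op": "drive_tool", "data": {
  "targets": [
    {"slide": [-0.28,-1,0]},
    {"slide": [-0.28,-1,0]},
    {"slide": [-0.28,-1,0]},
    {"slide": [-0.28,-1,0]},
    {"slide": [-0.28,-1,0]},
    {"slide": [-0.28,-1,0]},
    {"slide": [-0.28,-1,0]},
    {"slide": [0,0,0]}
  ]
}}

```text
schema error: expected keys slide, yaw
```

```bash
python3 - <<'E'
from h import *
from scipy.spatial.transform import Rotation as R
d=shot('wrist','w1')
s=r.sense();print(s['time_s'],s['position'],s['q'][5],s['finger_gap'],np.round(R.from_quat(s['tool_rot']).as_matrix(),3))
print(np.round(d['cam_to_world'],3))
E
```

```text
0.15 [0.26445947 0.53806911 0.23061958] 1.5708294264993001 0.9984250181810443 [[-0.897  0.441 -0.001]
 [ 0.441  0.897 -0.001]
 [-0.    -0.001 -1.   ]]
[[ 0.439  0.854  0.278  0.193]
 [ 0.898 -0.417 -0.139  0.574]
 [-0.002  0.311 -0.95   0.373]
 [ 0.     0.     0.     1.   ]]
```

View pics/w1.png

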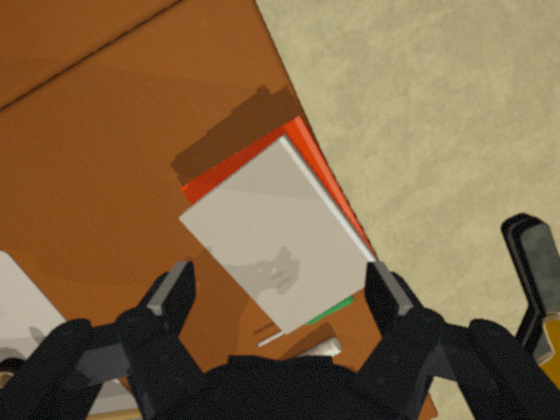

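The rows were refused because every row needs both keys. The picture shows only the start view, with the notebook pile at (280,235). I'll resend the moves.

Emit:
{"op": "drive_tool", "data": {
  "targets": [
    {"slide": [0,0,0],"yaw": -1},
    {"slide": [0,0,0],"yaw": -1},
    {"slide": [0,0,0],"yaw": -1},
    {"slide": [0,0,0],"yaw": -1},
    {"slide": [0,0,0],"yaw": -1},
    {"slide": [0,0,0],"yaw": -0.62},
    {"slide": [-0.28,-1,0],"yaw": 0},
    {"slide": [-0.28,-1,0],"yaw": 0}
  ],
  "grip": 0,
  "squeeze": 30
}}

```text
time_s: 0.95
position: [0.2938, 0.4831, 0.2307]
tool_rot: [-0.109, 0.994, -0.0, -0.0]
ft_force: [-0.2, -0.1, 1.4]
finger_gap: 0.499
grip_force: 0.0
```

Emit:
{"op": "drive_tool", "data": {
  "targets": [
    {"slide": [-0.28,-1,0],"yaw": 0},
    {"slide": [-0.28,-1,0],"yaw": 0},
    {"slide": [-0.28,-1,0],"yaw": 0},
    {"slide": [-0.28,-1,0],"yaw": 0},
    {"slide": [-0.28,-1,0],"yaw": 0},
    {"slide": [-0.28,-1,0],"yaw": 0},
    {"slide": [-0.28,-1,0],"yaw": 0},
    {"slide": [-0.28,-1,0],"yaw": 0}
  ]
}}

```text
time_s: 1.75
position: [0.4117, 0.2624, 0.2312]
tool_rot: [-0.109, 0.994, -0.0, -0.0]
ft_force: [-0.2, 0.8, 0.2]
finger_gap: 0.5
grip_force: 0.0
```

Emit:
{"op": "drive_tool", "data": {
  "targets": [
    {"slide": [-0.28,-1,0],"yaw": 0},
    {"slide": [-0.28,-1,0],"yaw": 0},
    {"slide": [-0.28,-1,0],"yaw": 0},
    {"slide": [-0.28,-1,0],"yaw": 0},
    {"slide": [-0.28,-1,0],"yaw": 0},
    {"slide": [-0.28,-1,0],"yaw": 0},
    {"slide": [-0.28,-1,0],"yaw": 0},
    {"slide": [0,0,0],"yaw": 0}
  ]
}}

```text
time_s: 2.55
position: [0.5154, 0.0686, 0.231]
tool_rot: [-0.107, 0.994, -0.001, 0.0]
ft_force: [-0.2, -0.1, 0.3]
finger_gap: 0.504
grip_force: 0.0
```

```bash
python3 - <<'E'
from h import *
d=shot('wrist','w2')
s=r.sense();print(s['time_s'],s['position'],s['q'],s['finger_gap'],s['ft_force'])
K=d['camera_matrix'];T=d['cam_to_world']
p=lambda w:cv2.projectPoints(np.array([w],float),cv2.Rodrigues(T[:3,:3].T)[0],-T[:3,:3].T@T[:3,3],K,d['dist_coeffs'])[0].ravel()
print('exp knobtop',p([.512,.072,.17]),'hub',p([.62,.096,.142]))
E
```

```text
2.6 [0.51453261 0.06996824 0.23089654] [ 1.35122628e-01  1.62664401e-01 -2.41248590e-01  1.16751766e+00
  5.09006716e-05 -7.94608604e-02] 0.5014997312878282 [-0.21208814 -0.01407389 -0.22711756]
exp knobtop [285.34217236 218.94193274] hub [284.49638209 318.05032425]
```

View pics/w2.png

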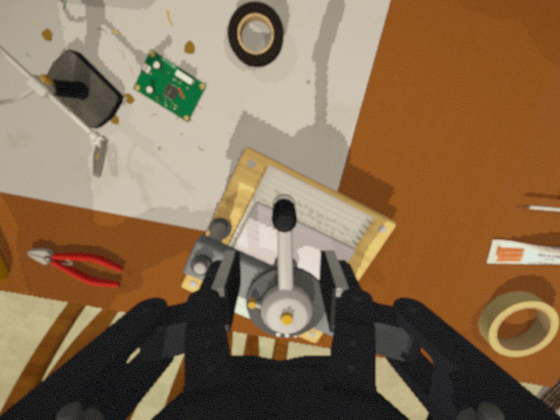

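The wrist view shows the knob at (285,218), as predicted, and centred between the fingers (about column 282). The hub is at (285,318). I'll descend around the knob.

Emit:
{"op": "drive_tool", "data": {
  "targets": [
    {"slide": [0,0,0.8],"yaw": 0},
    {"slide": [0,0,0.8],"yaw": 0},
    {"slide": [0,0,0.7],"yaw": 0},
    {"slide": [0,0,0.5],"yaw": 0},
    {"slide": [0,0,0.3],"yaw": 0},
    {"slide": [0,0,0],"yaw": 0}
  ]
}}

```text
time_s: 3.2
position: [0.5129, 0.0719, 0.1372]
tool_rot: [-0.109, 0.994, 0.0, -0.001]
ft_force: [-0.6, -0.4, -0.5]
finger_gap: 0.498
grip_force: 0.0
```

Emit:
{"op": "drive_tool", "data": {
  "targets": [
    {"slide": [0,0.15,0],"yaw": 0},
    {"slide": [0,0.1,0],"yaw": 0},
    {"slide": [0,0.1,0],"yaw": 0},
    {"slide": [0,0.1,0],"yaw": 0},
    {"slide": [0,0,0],"yaw": 0}
  ]
}}

```text
time_s: 3.7
position: [0.5118, 0.0841, 0.1389]
tool_rot: [-0.109, 0.994, -0.001, 0.001]
ft_force: [0.2, -3.9, 1.5]
finger_gap: 0.5
grip_force: 1.8
```

Contact, about 4 N. I'll follow the arc.

Emit:
{"op": "drive_tool", "data": {
  "targets": [
    {"slide": [-0.03,0.22,0],"yaw": 0.5},
    {"slide": [-0.03,0.22,0],"yaw": 0.5},
    {"slide": [-0.03,0.22,0],"yaw": 0.5},
    {"slide": [-0.03,0.22,0],"yaw": 0.5}
  ]
}}

```text
time_s: 4.1
position: [0.5117, 0.1101, 0.1388]
tool_rot: [0.013, 1.0, -0.001, 0.0]
ft_force: [-0.0, -5.4, 4.2]
finger_gap: 0.501
grip_force: 2.8
```

```bash
cat > st.py <<'E'
from h import *
from scipy.spatial.transform import Rotation as R
s=r.sense();M=R.from_quat(s['tool_rot']).as_matrix();p=s['position']
a=(np.array([.62,.096,p[2]])-p)@M
print(s['time_s'],p.round(4),'x-head',np.degrees(np.arctan2(M[1,0],M[0,0])).round(1),'F tool',(s['ft_force']@M).round(1),'axis in tool',a.round(4),'grip',s['grip_force'])
E
python3 st.py
```

```text
4.1 [0.5117 0.1101 0.1388] x-head 178.5 F tool [-0.1 -5.4 -4.2] axis in tool [-1.086e-01 -1.130e-02  1.000e-04] grip 2.818436259403825
```

Emit:
{"op": "drive_tool", "data": {
  "targets": [
    {"slide": [-0.015,0.11,0],"yaw": 0.25},
    {"slide": [-0.015,0.11,0],"yaw": 0.25},
    {"slide": [-0.015,0.11,0],"yaw": 0.25}
  ]
}}

```text
time_s: 4.4
position: [0.5132, 0.1198, 0.1387]
tool_rot: [0.057, 0.998, -0.001, 0.0]
ft_force: [-0.8, -5.8, 5.2]
finger_gap: 0.502
grip_force: 2.8
```

Emit:
{"op": "drive_tool", "data": {
  "targets": [
    {"slide": [-0.015,0.11,0],"yaw": 0.25},
    {"slide": [-0.015,0.11,0],"yaw": 0.25},
    {"slide": [-0.015,0.11,0],"yaw": 0.25}
  ]
}}

```text
time_s: 4.7
position: [0.5157, 0.1294, 0.1386]
tool_rot: [0.102, 0.995, -0.001, -0.0]
ft_force: [-1.6, -5.9, 4.6]
finger_gap: 0.503
grip_force: 2.8
```

```bash
python3 st.py
```

```text
4.7 [0.5157 0.1294 0.1386] x-head 168.3 F tool [ 0.4 -6.2 -4.6] axis in tool [-0.1089 -0.0115  0.    ] grip 2.83976023492869
```

Emit:
{"op": "drive_tool", "data": {
  "targets": [
    {"slide": [-0.015,0.11,0],"yaw": 0.25},
    {"slide": [-0.015,0.11,0],"yaw": 0.25},
    {"slide": [-0.015,0.11,0],"yaw": 0.25}
  ]
}}

```text
time_s: 5.0
position: [0.5189, 0.1387, 0.1384]
tool_rot: [0.147, 0.989, -0.001, -0.0]
ft_force: [-2.9, -5.4, 4.2]
finger_gap: 0.499
grip_force: 2.9
```

Emit:
{"op": "drive_tool", "data": {
  "targets": [
    {"slide": [-0.015,0.11,0],"yaw": 0.25},
    {"slide": [-0.015,0.11,0],"yaw": 0.25},
    {"slide": [-0.015,0.11,0],"yaw": 0.25}
  ]
}}

```text
time_s: 5.3
position: [0.523, 0.1477, 0.1383]
tool_rot: [0.191, 0.982, -0.001, -0.001]
ft_force: [-3.7, -4.2, 4.1]
finger_gap: 0.5
grip_force: 2.9
```

Emit:
{"op": "drive_tool", "data": {
  "targets": [
    {"slide": [-0.015,0.11,0],"yaw": 0.25},
    {"slide": [-0.015,0.11,0],"yaw": 0.25},
    {"slide": [-0.015,0.11,0],"yaw": 0.25}
  ]
}}

```text
time_s: 5.6
position: [0.5279, 0.1564, 0.1382]
tool_rot: [0.235, 0.972, -0.001, -0.001]
ft_force: [-3.9, -4.5, 4.3]
finger_gap: 0.501
grip_force: 2.9
```

```bash
python3 st.py
```

```text
5.6 [0.5279 0.1564 0.1382] x-head 152.8 F tool [ 1.5 -5.8 -4.3] axis in tool [-1.095e-01 -1.170e-02 -1.000e-04] grip 2.8796594665618613
```

Emit:
{"op": "drive_tool", "data": {
  "targets": [
    {"slide": [-0.015,0.11,0],"yaw": 0.25},
    {"slide": [-0.015,0.11,0],"yaw": 0.25},
    {"slide": [-0.015,0.11,0],"yaw": 0.25}
  ]
}}

```text
time_s: 5.9
position: [0.5336, 0.1645, 0.1381]
tool_rot: [0.278, 0.96, -0.001, -0.001]
ft_force: [-4.3, -3.9, 4.0]
finger_gap: 0.501
grip_force: 2.9
```

Emit:
{"op": "drive_tool", "data": {
  "targets": [
    {"slide": [-0.015,0.11,0],"yaw": 0.25},
    {"slide": [-0.015,0.11,0],"yaw": 0.25},
    {"slide": [-0.015,0.11,0],"yaw": 0.25}
  ]
}}

```text
time_s: 6.2
position: [0.5399, 0.1721, 0.138]
tool_rot: [0.321, 0.947, -0.001, -0.002]
ft_force: [-5.3, -3.6, 4.0]
finger_gap: 0.504
grip_force: 2.9
```

Emit:
{"op": "drive_tool", "data": {
  "targets": [
    {"slide": [-0.015,0.11,0],"yaw": 0.25},
    {"slide": [-0.015,0.11,0],"yaw": 0.25}
  ]
}}

```text
time_s: 6.4
position: [0.5444, 0.1766, 0.1379]
tool_rot: [0.349, 0.937, -0.001, -0.002]
ft_force: [-8.0, -5.8, 4.8]
finger_gap: 0.499
grip_force: 5.2
```

Emit:
{"op": "drive_tool", "data": {
  "targets": [
    {"slide": [-0.015,0.11,0],"yaw": 0.25},
    {"slide": [-0.015,0.11,0],"yaw": 0.25}
  ]
}}

```text
time_s: 6.6
position: [0.5487, 0.1805, 0.1378]
tool_rot: [0.377, 0.926, -0.002, -0.002]
ft_force: [-7.7, -4.3, 5.6]
finger_gap: 0.502
grip_force: 4.1
```

```bash
python3 st.py
```

```text
6.6 [0.5487 0.1805 0.1378] x-head 135.6 F tool [ 2.5 -8.5 -5.5] axis in tool [-0.11   -0.0106 -0.0002] grip 4.120383274384949
```

The force rose and is now falling, so the screw is tight and the clutch is slipping. I'll go one small row at a time.

Emit:
{"op": "drive_tool", "data": {
  "targets": [
    {"slide": [-0.012,0.09,0],"yaw": 0.2}
  ]
}}

```text
time_s: 6.7
position: [0.5511, 0.1826, 0.1378]
tool_rot: [0.388, 0.921, -0.002, -0.002]
ft_force: [-5.8, -1.6, 4.7]
finger_gap: 0.498
grip_force: 3.3
```

Emit:
{"op": "drive_tool", "data": {
  "targets": [
    {"slide": [-0.012,0.09,0],"yaw": 0.2}
  ]
}}

```text
time_s: 6.8
position: [0.5536, 0.1847, 0.1378]
tool_rot: [0.399, 0.917, -0.001, -0.002]
ft_force: [-4.5, -1.6, 2.7]
finger_gap: 0.5
grip_force: 2.3
```

Emit:
{"op": "drive_tool", "data": {
  "targets": [
    {"slide": [-0.008,0.06,0],"yaw": 0.14}
  ]
}}

```text
time_s: 6.9
position: [0.5557, 0.1861, 0.1378]
tool_rot: [0.407, 0.913, -0.001, -0.002]
ft_force: [-2.8, -0.6, 1.4]
finger_gap: 0.502
grip_force: 1.5
```

Emit:
{"op": "drive_tool", "data": {
  "targets": [
    {"slide": [-0.008,0.06,0],"yaw": 0.14}
  ]
}}

```text
time_s: 7.0
position: [0.5582, 0.1873, 0.1379]
tool_rot: [0.414, 0.91, -0.0, -0.001]
ft_force: [-1.6, -0.6, 0.8]
finger_gap: 0.497
grip_force: 0.6
```

Emit:
{"op": "drive_tool", "data": {
  "targets": [
    {"slide": [0,0.04,0],"yaw": 0},
    {"slide": [0,0,0],"yaw": 0}
  ]
}}

```text
time_s: 7.2
position: [0.5608, 0.1883, 0.1385]
tool_rot: [0.414, 0.91, 0.001, 0.001]
ft_force: [1.0, 0.4, -0.3]
finger_gap: 0.498
grip_force: 0.0
```

```bash
python3 - <<'E'
from h import *
import st
t=shot('top','top1');w=shot('wrist','w3')
A=cv2.resize(t['color'][130:230,240:360],None,fx=4,fy=4,interpolation=cv2.INTER_CUBIC)
cv2.imwrite('pics/m3.png',np.hstack([cv2.resize(A,(400,333)),cv2.resize(w['color'],(400,333))])[:,:,::-1])
E
```

```text
7.2 [0.5608 0.1883 0.1385] x-head 131.1 F tool [-0.4  1.   0.3] axis in tool [-0.1085 -0.0161  0.    ] grip 0.0
```

View pics/m3.png

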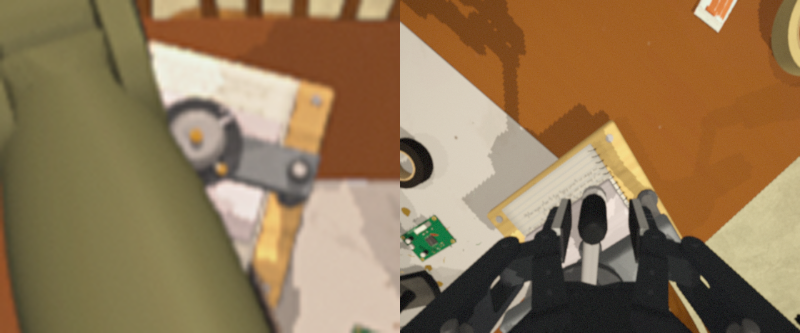

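The force is gone. In the wrist view the knob (593,215) now stands clear of the pushing pad (566), so it has snapped ahead by about 6–8 mm. I'll lift straight up, back off, and check the pointer.

Emit:
{"op": "drive_tool", "data": {
  "targets": [
    {"slide": [0,0,-0.3],"yaw": 0},
    {"slide": [0,0,-0.8],"yaw": 0},
    {"slide": [0,0,-1],"yaw": 0},
    {"slide": [0,0,-1],"yaw": 0},
    {"slide": [1,0,-0.5],"yaw": 0},
    {"slide": [1,0,0],"yaw": 0},
    {"slide": [1,0,0],"yaw": 0},
    {"slide": [0,0,0],"yaw": 0}
  ]
}}

```text
time_s: 8.1
position: [0.4992, 0.258, 0.2475]
tool_rot: [0.413, 0.911, 0.001, -0.0]
ft_force: [-1.3, -0.1, 0.4]
finger_gap: 0.497
grip_force: 0.0
```

```bash
python3 - <<'E'
from h import *
import st
t=shot('side','s4');w=shot('wrist','w4')
A=cv2.resize(t['color'][190:290,200:310],(400,364),interpolation=cv2.INTER_CUBIC)
cv2.imwrite('pics/m4.png',np.hstack([A,cv2.resize(w['color'][180:420,148:412],(400,364),interpolation=cv2.INTER_CUBIC)])[:,:,::-1])
E
```

```text
8.1 [0.4992 0.258  0.2475] x-head 131.3 F tool [ 0.7 -1.  -0.4] axis in tool [-2.014e-01 -1.600e-02 -2.000e-04] grip 0.0
```

View pics/m4.png

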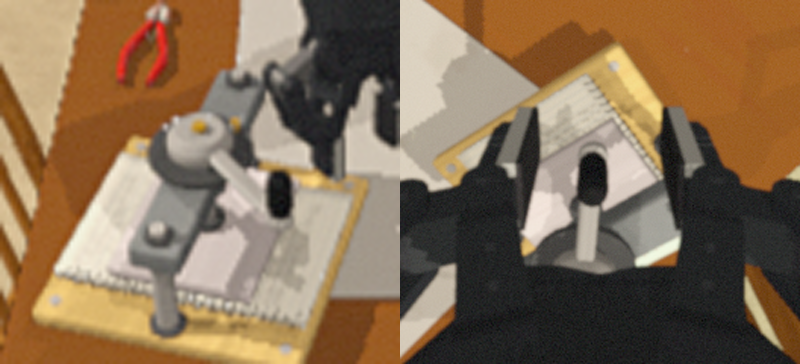

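The side crop shows the knob at (279,195) and the lever swung left, with nothing touching it. I'll measure the lever angle and check the pointer from above.

```bash
python3 - <<'E'
from h import *
b0=dict(np.load('pics/side0.npz'));b=dict(np.load('pics/s4.npz'))
c=[]
for d,(u,v) in((b0,(292,215)),(b,(277,243))):
    w=12;g=(d['color'].max(2)[v-w:v+w,u-w:u+w]<60).astype(np.uint8);n,l,s,cc=cv2.connectedComponentsWithStats(g)
    i=1+s[1:,4].argmax();q=cc[i]+[u-w,v-w];p=onz(d,*q,.1505);print(q,s[i],p)
    c.append(np.degrees(np.arctan2(p[1]-.096,p[0]-.62)))
print(c,np.radians((c[0]-c[1])%360))
t=shot('top','top5')
cv2.imwrite('pics/m5.png',cv2.resize(t['color'][135:225,250:350],None,fx=6,fy=6,interpolation=cv2.INTER_CUBIC)[:,:,::-1])
E
```

```text
[292.1509434  215.60377358] [10  7  5 12 53] [0.5152383 0.0695412 0.1505   ]
[276.57352941 243.01470588] [ 9  6  6 13 68] [0.55545813 0.18370867 0.1505    ]
[np.float64(-165.82569796846417), np.float64(126.3481063252189)] 1.1837904341772711
```

View pics/m5.png

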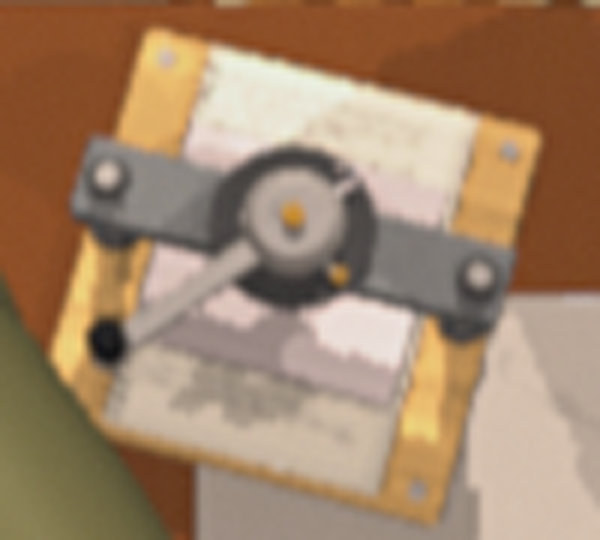

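From above, the pointer (345,182) has moved past the first pip (345,165, still visible) onto the second. The lever turned 1.18 rad in all, about 0.1 rad beyond where the pad stopped. The click is confirmed and the push never went past about 10 N, so I'll hand in.

```bash
python3 -c "
from workcell import job_done
print(job_done())"
```

```text
the job is handed in; nothing more can be done
None
```

The press is tightened to the first clutch click: the lever turned about 1.18 rad clockwise, the pointer is on the second pip, and the push stayed near 10 N, below the overtightening force. The gripper then lifted clear without turning the lever back, and the job is handed in.

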